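# Set the shop's coffee grinder for a cafetiere

## Task

Beans have to be ground for a cafetiere: with the fingertips, push the tab of the grinder's setting collar round towards the bigger dots, click by click, until it rests in the click at the second-largest of the six dots. Do not pinch the tab or press on its other face, and do not let it click past that dot. Leave the grinder's lid, the dosing cup, the mug, the bean tin and the brush where they are.

Things in the scene. Friction and masses are not known exactly. Their poses are not given: they have to be found in the camera images.
- grinder: Black upright coffee grinder, fixed to the counter: foot plate 210 x 150 mm, motor column, and on top a round burr chamber, 152 mm diameter, whose flat deck lies 220 mm above the counter. Origin on the counter, right below the collar's axis; z up, -x out of its front, where the cup stands, y to the left of one who looks along +x.
- collar_axis (a point): Point on the upright axis of the setting collar, 249 mm above the counter, at the tab's mid-height; axes as the grinder's. The collar is a knurled aluminium ring on the deck, 98 mm diameter, 220 to 245 mm above the counter, with a funnel and the loose lid on it (top of the lid's knob 282 mm above the counter).
- wanted_dot (a point): Centre of the second-largest dot. Six flat light dots (3, 5.5, 8, 10.5, 13, 16 mm diameter) lie on the deck in an arc round the collar, 64.5 mm from its axis, 24 degrees (0.419 rad) apart, growing counterclockwise seen from above; in the grinder's frame the smallest is at 120 degrees from +x towards +y, the largest at 240. This one is 13 mm, at 216. The tab covers it once set right.
- collar (a joint): Collar angle, rad, counterclockwise from above: 0 with the tab at the smallest dot, 0.419 more per dot, 1.676 at the second-largest, 2.094 at the largest; stops 0.06 beyond either end. A spring detent clicks in at every dot: pushed over the crest half-way between two dots, the tab springs ahead of the finger to the next dot and stays. A crest takes about 3 to 4 N at the tab.
- tab: Plain aluminium arm straight out of the collar's side, ending in an upright paddle: 75 to 105 mm from the collar's axis, 10 mm thick, 233 to 265 mm above the counter. Origin at the paddle's centre, 90 mm from the axis; x points outward, z up, y along the arc to the bigger dots. Push its -y face, 5 mm from the origin. A low stem 12 mm wide joins it to the collar.
- tab_lead: The tab's other face, not to be pressed: a 2 mm skin on the paddle's +y side, the side of the bigger dots. Axes as the tab's; origin at the middle of the skin, 4 mm from the tab's origin in its +y.
- lid: Loose wooden lid resting on the collar's funnel: 90 mm disc, 9 mm thick, with a small knob, 25 mm tall in all; origin at the centre of its underside. It may turn with the collar but must stay on.
- dosing_cup: Loose open steel cup, 58 mm diameter, 56 mm tall, standing on the grinder's foot below the spout; origin at the centre of its underside.
- mug: Loose brown mug, 84 mm diameter, 95 mm tall, with a handle, on the counter beside the grinder; origin at the centre of its underside.
- bean_tin: Loose closed steel tin, 94 mm diameter, 130 mm tall, on the counter at the grinder's other side; origin at the centre of its underside.
- brush: Loose wooden-handled brush, 160 mm long, lying on the counter in front of the grinder; origin at the middle of its underside, x along it.

How it is judged:
By the outcome, as a careful person would: the job done as asked, in the order asked, and still so for the second after the job is handed in, with the robot touching nothing.
It also fails if it takes over 51 s, if anything falls off the work surface, if the arm or the gripper's body presses on something with over 40 N, if the wrist force passes 120 N, or if a joint passes its speed limit or range.

## Robot

A 6-joint arm with a two-finger parallel gripper is mounted at the origin on the work surface. World frame = base frame: x ahead of the robot, y to its left, z up, the work surface at z = 0. Lengths are in m, angles in rad, forces in N, time in s.
With the tool pointing down it reaches from about 0.325 to 0.85 m from the base axis. Payload 4.4 kg.
Tool frame: the origin (TCP) lies at the centre of the arm's flange, where the gripper is bolted on; the fingertips stand 199 mm ahead of it and the grasp point (between the pads) lies 180 mm ahead of it; z points along the fingers, y is the line along which they close (so a half turn about z gives the same grasp; the last joint's range is limited). The gripper opens to 94 mm and grips with 3 to 60 N. Pads are 16 mm wide; open, the fingers measure 119 mm over their backs; the gripper's body (75 mm by 177 mm) begins 78 mm behind the grasp point.
Start: joints at [-1.478, 0.207, 1.542, -0, 1.393, -0.15], TCP at [0.139, -0.558, 0.405] pointing down, gripper open.
Joint ranges: [-2.73, 2.73], [-0.86, 2.22], [0.23, 2.46], [-1.11, 4.25], [0.08, 2.63], [-2.82, 2.82]. Speed limits (rad/s): [2.79, 2.79, 3.14, 3.14, 3.14, 3.14].

## Interface

Orientations are given as a unit quaternion [x, y, z, w].
In Python, from rig import arm gives the robot as it stands.
- The arm moves only by the tool move_arm, never from a script. Its argument "steps" is a list that holds one entry, the list of rows, each a list of 7 numbers: the closure, from 0 (fully open) to 1 (shut), then the shift along the world's x, y, z in mm, then the turn, a rotation vector about the world's x, y, z in rad. In form: [[[grip, tx, ty, tz, rx, ry, rz], ...]]. A call has 1 to 20 rows; each row shifts and turns the commanded pose from where the row before left it; what a row does not reach is not made up. A row lasts 1/8 s, in which the tool goes at most 62.5 mm and 10.7 degrees, less where a joint would pass 70% of its speed; a pose out of reach is approached as far as the arm can. A call is refused whole if a number of a shift passes 62.5 or a number of a turn 0.188, either way. A call with a gripper value outside its range is refused whole. The fingers move at their own pace and stop on an object; "newtons" is the grip in N (left out, the last holds). Time passes only in rows, so rows that do not move let the fingers close. It gives the time, the measured TCP pose, the force, the opening and the grip force at its end, in the units of the state.
- arm.sense(): the state, without advancing time (a new reading comes with each control period).
- arm.grab_frame(name): name is "scene" or "top"; returns the picture (480x640x3 uint8, blue, green, red); there is no depth.
- arm.get_calibration(name): a dict with "mtx" (3x3 intrinsics, pixels), "rvec" (rotation vector, rad) and "tvec" (3), from world to camera coordinates, as OpenCV has them. Camera axes: x right, y down, z forward; pixel columns grow to the right and rows downward; lengths in m; the calibration is good to about 2 mm. A picture is of the moment at which its call begins. get_calibration takes no time and is no camera call.
- arm.close_job(): hands the job in; it is judged then, once.
The state is a dict: "time": time; "joint_positions": joint angles; "qvel": joint speeds; "tau": joint torques, N m; "tcp_pos": TCP position; "tcp_rot": TCP orientation; "ft_force": force on the tool from outside, world axes, zero at the start; "moment": the same for the moment, N m; "opening": finger opening in m; "grip_force": force on a finger pad.
Only numpy, scipy, OpenCV 4.12 (cv2) and the standard library are available. Lean on these libraries where they do the work, as an engineer would, in place of code of your own. Each camera call takes 0.05 s, during which the arm holds its last target. There are 200 camera calls.

## Working session

There is one attempt and no reset: what is moved stays moved. The work goes in short steps, Python scripts to look and compute and a tool call to move; the robot and the scene stay as the last step left them, time stands still between calls to the robot, and variables do not carry over. Pictures are saved under pics/ and viewed, at most 10 in all, crops included, and the job is handed in when it is done.

Besides the shell and the picture viewer there is one more tool, called after ">>>" as a command line: name --argument value ..., lists and objects as JSON in quotes. move_arm: Moves the arm, as the interface text tells. Its arguments: {"type":"object","properties":{"steps":{"type":"array"},"newtons":{"type":"number"}},"required":["steps"]}

```bash
mkdir -p pics
python3 - <<'E'
from rig import arm
import cv2
for n in("scene","top"):
    cv2.imwrite(f"pics/{n}0.png",arm.grab_frame(n)); c=arm.get_calibration(n); 
    R=cv2.Rodrigues(c["rvec"])[0]; print(n,c["mtx"],(-R.T@c["tvec"].reshape(3)),R[2])
print(arm.sense())
E
```

```text
scene [[574.00780406   0.         322.13218101]
 [  0.         574.00780406 241.55608751]
 [  0.           0.           1.        ]] [ 0.19803958 -0.22302321  1.19634209] [ 0.34780806  0.27297169 -0.89694816]
top [[447.63942792   0.         319.87068043]
 [  0.         447.63942792 237.35332613]
 [  0.           0.           1.        ]] [0.55045498 0.09430291 0.98523533] [ 0.02387849 -0.03870409 -0.99896537]
{'time': 0.1, 'joint_positions': array([-1.47745927e+00,  2.07335562e-01,  1.54283294e+00,  2.76519967e-05,
        1.39350624e+00, -1.50476816e-01]), 'qvel': array([ 0.00110512, -0.00214259, -0.00268154, -0.00047463, -0.00043792,
        0.00037835]), 'tau': array([-1.07546301e-03, -3.71863496e+01, -2.82292753e+01,  6.99548540e-02,
        3.11761501e-02, -5.42122848e-05]), 'tcp_pos': array([ 0.13878227, -0.55765466,  0.4035957 ]), 'tcp_rot': array([ 9.92578308e-01,  1.21602710e-01,  4.33397390e-05, -1.04023404e-03]), 'ft_force': array([0.5709893 , 0.64405256, 0.55443744]), 'moment': array([0.04273607, 0.00641468, 0.00134093]), 'grip_force': 0.0, 'opening': 0.09412020818397213}
```

View pics/scene0.png

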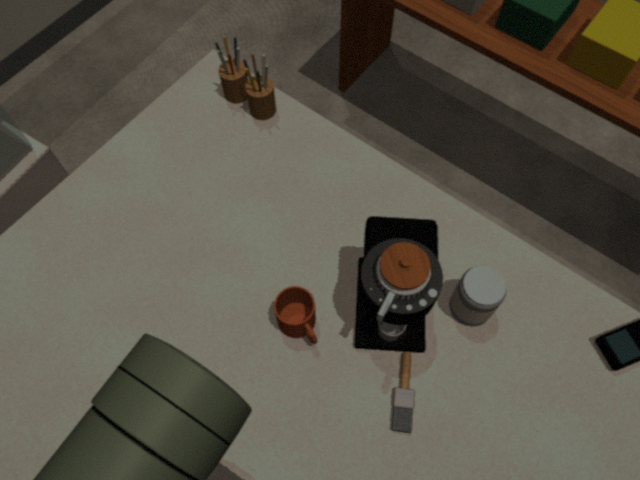

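View pics/top0.png

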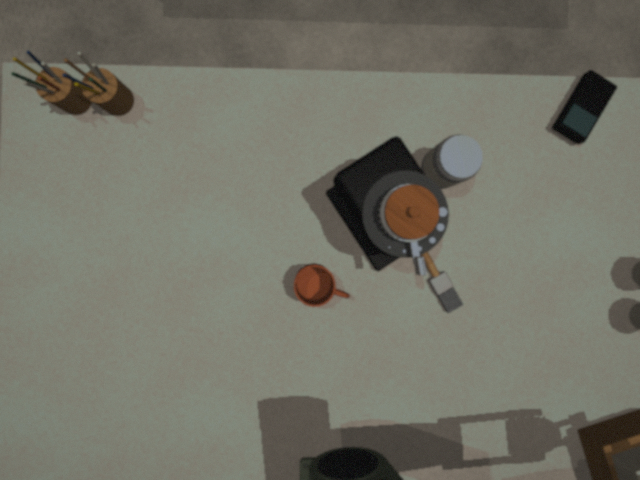

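The grinder is at about (405,215) in the top picture, with its collar tab pointing down at (418,258) and the large dots at right (443,212). In the scene picture the tab is at (388,300). Next I'll measure the dots and the tab.

```bash
cat > h.py <<'E'
from rig import arm
import cv2, numpy as np
def ray(n,uv,z):
    c=arm.get_calibration(n); R=cv2.Rodrigues(c["rvec"])[0]; C=-R.T@c["tvec"].reshape(3)
    d=R.T@np.linalg.inv(c["mtx"])@np.array([*uv,1.]); return C+d*(z-C[2])/d[2]
def pix(n,P):
    c=arm.get_calibration(n); return cv2.projectPoints(np.array([P],float),c["rvec"],c["tvec"],c["mtx"],None)[0].reshape(2)
E
python3 - <<'E'
from h import *
t=cv2.imread("pics/top0.png"); s=cv2.imread("pics/scene0.png")
a=cv2.resize(t[160:290,350:490],None,fx=4,fy=4,interpolation=cv2.INTER_CUBIC)
b=cv2.resize(s[225:355,345:455],None,fx=4,fy=4,interpolation=cv2.INTER_CUBIC)[:520,:400]
a=cv2.resize(a,(400,371)); 
o=np.zeros((520,800,3),np.uint8); o[:371,:400]=a;o[:,400:]=b
cv2.imwrite("pics/z.png",cv2.convertScaleAbs(o,alpha=1.5))
for n,im in(("top",t),("scene",s)):
    g=im.astype(int); m=((g.min(2)>95)&(g.max(2)-g.min(2)<40)).astype(np.uint8)
    k,_,st,ce=cv2.connectedComponentsWithStats(m)
    for i in range(1,k):
        u,v=ce[i]
        p=ray(n,(u,v),.22)
        if 3<st[i,4]<400 and ((n=="top" and 350<u<470 and 160<v<290)or(n=="scene" and 345<u<455 and 225<v<355)): print(n,ce[i].round(1),st[i,4],p.round(4))
    # wood lid
    hsv=cv2.cvtColor(im,cv2.COLOR_BGR2HSV); m=((hsv[...,0]<14)&(hsv[...,1]>120)&(hsv[...,2]>70)).astype(np.uint8)
    k,_,st,ce=cv2.connectedComponentsWithStats(m)
    for i in range(1,k):
        if st[i,4]>300: print(n,"lid?",ce[i].round(1),st[i],ray(n,ce[i],.266).round(4))
E
```

```text
top [397.4 187. ] 17 [ 0.657  -0.0687  0.22  ]
top [440.1 226.9] 43 [ 0.5888 -0.1434  0.22  ]
top [432.1 239.7] 31 [ 0.5666 -0.1294  0.22  ]
top [403.6 250.8] 5 [ 0.5469 -0.0799  0.22  ]
top lid? [411.8 211.5] [ 385  185   54   54 2241] [ 0.611  -0.0825  0.266 ]
top lid? [314.5 284. ] [ 294  265   55   41 1226] [0.4928 0.0744 0.266 ]
scene [410.5 290.5] 55 [ 0.5964 -0.1139  0.22  ]
scene [432.3 292.4] 45 [ 0.6174 -0.1474  0.22  ]
scene [386.3 302.7] 128 [ 0.5501 -0.0926  0.22  ]
scene [422.5 302.2] 28 [ 0.5908 -0.1436  0.22  ]
scene [393.9 306.1] 8 [ 0.5531 -0.107   0.22  ]
scene [408.7 306.9] 16 [ 0.5682 -0.1289  0.22  ]
scene lid? [540.1  52.9] [ 396    0  244  128 7056] [ 1.2035 -0.0342  0.266 ]
scene lid? [404.7 264.7] [ 380  242   51   46 1771] [ 0.612  -0.0837  0.266 ]
scene lid? [293.6 310.9] [274 287  41  38 655] [0.4247 0.0179 0.266 ]
```

View pics/z.png

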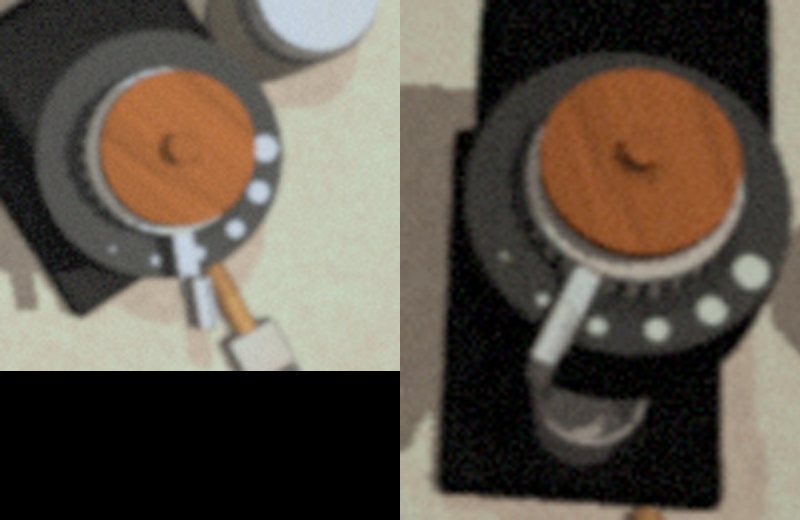

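Run:
```python
from h import *
from scipy.optimize import least_squares
W=np.array([(.5469,-.0799),(.5674,-.1292),(.5898,-.1435),(.6174,-.1474)]); A=np.radians([144,192,216,240])
f=lambda p:(p[:2]+.0645*np.c_[np.cos(A+p[2]),np.sin(A+p[2])]-W).ravel()
r=least_squares(f,[.61,-.083,0.5]);print(r.x,np.degrees(r.x[2]),(r.fun*1000).round(1))
c=r.x[:2];y=r.x[2]
for z in(.245,.265):
  for u in((180,235),(191,232),(190,275),(208,272),(200,327),(214,325)):
    p=ray("top",(350+u[0]/400*140,160+u[1]/371*130),z)[:2]-c
    print("top",z,u,np.hypot(*p).round(4),(np.degrees(np.arctan2(p[1],p[0])-y)%360).round(1))
  for u in((578,268),(599,272),(532,352),(550,363)):
    p=ray("scene",(345+(u[0]-400)/4,225+u[1]/4),z)[:2]-c
    print("sc",z,u,np.hypot(*p).round(4),(np.degrees(np.arctan2(p[1],p[0])-y)%360).round(1))
for i in range(6):
  a=np.radians(120+24*i)+y;P=[*(c+.09*np.array([np.cos(a),np.sin(a)])),.265]
  p=pix("top",P);q=pix("scene",P)
  print(i+1,np.round(P,3),((p-[350,160])*[400/140,371/130]).round(),((q-[345,225])*4+[400,0]).round(),np.degrees(a))
```

```text
[ 0.61196581 -0.08263839  0.59615284] 34.15704159001059 [ 0.6 -0.7 -0.1  0.   0.3  0.2 -0.8  0.4]
top 0.245 (180, 235) 0.0512 154.0
top 0.245 (191, 232) 0.0508 161.6
top 0.245 (190, 275) 0.0752 156.0
top 0.245 (208, 272) 0.076 164.2
top 0.245 (200, 327) 0.1061 156.3
top 0.245 (214, 325) 0.1067 160.8
sc 0.245 (578, 268) 0.0513 152.8
sc 0.245 (599, 272) 0.049 163.2
sc 0.245 (532, 352) 0.0961 153.4
sc 0.245 (550, 363) 0.097 158.8
top 0.265 (180, 235) 0.051 148.5
top 0.265 (191, 232) 0.05 155.8
top 0.265 (190, 275) 0.0741 152.1
top 0.265 (208, 272) 0.0742 160.2
top 0.265 (200, 327) 0.1041 153.6
top 0.265 (214, 325) 0.1043 158.0
sc 0.265 (578, 268) 0.0592 154.6
sc 0.265 (599, 272) 0.0572 163.5
sc 0.265 (532, 352) 0.1031 154.4
sc 0.265 (550, 363) 0.1041 159.3
1 [ 0.531 -0.043  0.265] [107. 287.] [457. 243.] 154.15704159001058
2 [ 0.522 -0.08   0.265] [171. 304.] [513. 306.] 178.1570415900106
3 [ 0.529 -0.117  0.265] [235. 292.] [593. 344.] 202.1570415900106
4 [ 0.55  -0.148  0.265] [289. 256.] [681. 350.] 226.1570415900106
5 [ 0.581 -0.167  0.265] [323. 201.] [760. 321.] 250.1570415900106
6 [ 0.618 -0.172  0.265] [332. 136.] [817. 263.] 274.1570415900106
```

The fit gives the axis at (0.612,-0.083) and yaw 34.2°, with residuals under 1 mm. The tab reads about 156° in the grinder frame, so it is between dots 2 and 3. I'll close the fingers, raise the tool and move to behind the tab's -y face.

>>> move_arm --steps '[[[1,0,0,50,0,0,0],[1,0,0,46,0,0,0],[1,31.5,41,0,0,0,0],[1,31.5,41,0,0,0,0],[1,31.5,41,0,0,0,0],[1,31.5,41,0,0,0,0],[1,31.5,41,0,0,0,0],[1,31.5,41,0,0,0,0],[1,31.5,41,0,0,0,0],[1,31.5,41,0,0,0,0],[1,31.5,41,0,0,0,0],[1,31.5,41,0,0,0,0],[1,31.5,41,0,0,0,0],[1,31.5,41,0,0,0,0],[1,0,0,0,0,0,0],[1,0,0,0,0,0,0]]]' --newtons 10

```text
time: 2.1
tcp_pos: [0.5165, -0.0661, 0.5001]
tcp_rot: [0.993, 0.122, -0.001, 0.0]
ft_force: [0.3, -0.6, -0.1]
opening: 0.0003
grip_force: 0.0
```

```bash
cat > v.py <<'E'
import sys
from h import *
o=np.zeros((480,800,3),np.uint8)
for k,(n,x,y) in enumerate((("top",345,150),("scene",340,215))):
    o[:,400*k:400*k+400]=cv2.resize(arm.grab_frame(n)[y:y+150,x:x+125],(400,480),interpolation=cv2.INTER_CUBIC)
cv2.imwrite(sys.argv[1],cv2.convertScaleAbs(o,alpha=1.6)); print(arm.sense()["time"],arm.sense()["tcp_pos"])
E
python3 v.py pics/v1.png
```

```text
2.2 [ 0.51626535 -0.06689159  0.50043169]
```

View pics/v1.png

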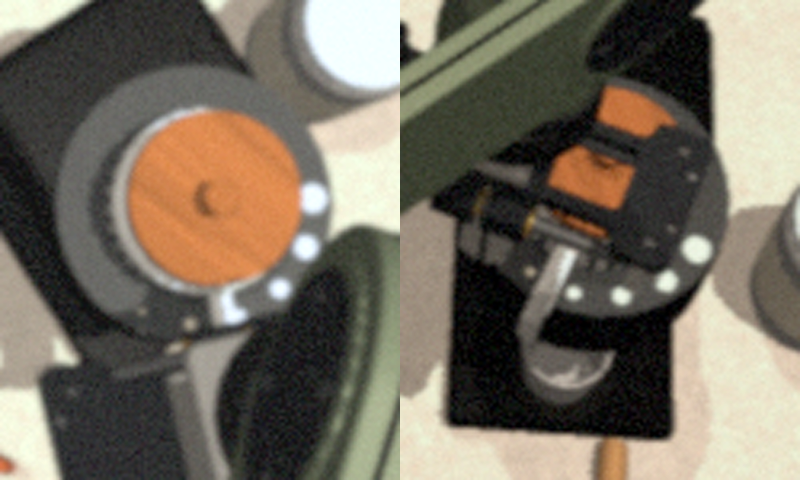

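The tab hasn't moved: in the scene crop its paddle is at (525,340), still between dots 2 and 3, and the fingertips are on its small-dot side. Now I'll lower the tool beside the face and push gently.

>>> move_arm --steps '[[[1,0,0,-30,0,0,0],[1,0,0,-28,0,0,0],[1,0,0,0,0,0,0],[1,1,-4,0,0,0,0],[1,1,-4,0,0,0,0],[1,0,-2,0,0,0,0],[1,0,0,0,0,0,0]]]'

```text
time: 3.08
tcp_pos: [0.5189, -0.0762, 0.4432]
tcp_rot: [0.993, 0.121, 0.0, 0.0]
ft_force: [-0.4, -0.9, -1.1]
opening: 0.0007
grip_force: 0.0
```

>>> move_arm --steps '[[[1,0.5,-2,0,0,0,0],[1,0.5,-2,0,0,0,0],[1,0.5,-2,0,0,0,0],[1,0,0,0,0,0,0]]]'

```text
time: 3.58
tcp_pos: [0.5203, -0.0821, 0.4426]
tcp_rot: [0.993, 0.122, -0.0, -0.0]
ft_force: [-0.6, 0.2, -0.7]
opening: 0.0002
grip_force: 0.0
```

```bash
python3 v.py pics/v2.png
```

```text
3.675 [ 0.52029708 -0.08199518  0.44260273]
```

View pics/v2.png

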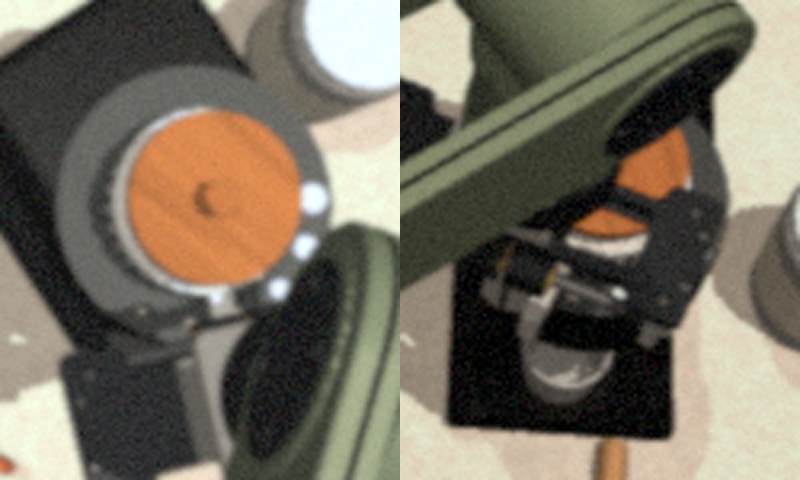

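The arm now hides most of the tab, but its end at (535,330) in the scene crop looks unmoved. I'll go on in small steps and judge contact by force.

>>> move_arm --steps '[[[1,0.5,-2,0,0,0,0],[1,0,0,0,0,0,0]]]'

```text
time: 3.92
tcp_pos: [0.5208, -0.0841, 0.4426]
tcp_rot: [0.993, 0.122, 0.0, 0.0]
ft_force: [0.4, -0.2, -0.6]
opening: 0.0006
grip_force: 0.0
```

>>> move_arm --steps '[[[1,0.5,-2,0,0,0,0],[1,0,0,0,0,0,0]]]'

```text
time: 4.18
tcp_pos: [0.5213, -0.0862, 0.4427]
tcp_rot: [0.993, 0.121, 0.0, 0.0]
ft_force: [0.8, -0.5, 0.3]
opening: 0.0006
grip_force: 0.0
```

>>> move_arm --steps '[[[1,0.5,-2,0,0,0,0.04],[1,0,0,0,0,0,0]]]'

```text
time: 4.42
tcp_pos: [0.5218, -0.0881, 0.4426]
tcp_rot: [0.99, 0.141, 0.0, -0.0]
ft_force: [0.3, 0.3, 0.2]
opening: 0.0002
grip_force: 0.0
```

>>> move_arm --steps '[[[1,0.5,-2,0,0,0,0.04],[1,0,0,0,0,0,0]]]'

```text
time: 4.68
tcp_pos: [0.5223, -0.09, 0.4426]
tcp_rot: [0.987, 0.161, -0.0, -0.0]
ft_force: [0.8, -0.1, -0.1]
opening: 0.0004
grip_force: 0.0
```

>>> move_arm --steps '[[[1,0.5,-2,0,0,0,0.04],[1,0.5,-2,0,0,0,0],[1,0,0,0,0,0,0]]]'

```text
time: 5.05
tcp_pos: [0.5233, -0.0941, 0.4426]
tcp_rot: [0.984, 0.18, 0.0, -0.0]
ft_force: [-0.2, 0.3, -0.2]
opening: 0.0004
grip_force: 0.0
```

>>> move_arm --steps '[[[1,0.5,-2,0,0,0,0],[1,0.5,-2,0,0,0,0],[1,0,0,0,0,0,0]]]'

```text
time: 5.42
tcp_pos: [0.5243, -0.0982, 0.4426]
tcp_rot: [0.984, 0.181, -0.0, -0.0]
ft_force: [0.1, 0.3, -0.2]
opening: 0.0006
grip_force: 0.0
```

>>> move_arm --steps '[[[1,0.7,-1.8,0,0,0,0],[1,0.7,-1.8,0,0,0,0],[1,0,0,0,0,0,0]]]'

```text
time: 5.8
tcp_pos: [0.5256, -0.1014, 0.4426]
tcp_rot: [0.983, 0.181, -0.0, -0.001]
ft_force: [-2.0, 2.6, 1.6]
opening: 0.0003
grip_force: 1.5
```

```bash
python3 v.py pics/v3.png
```

```text
5.9 [ 0.52556212 -0.10134281  0.44259351]
```

View pics/v3.png

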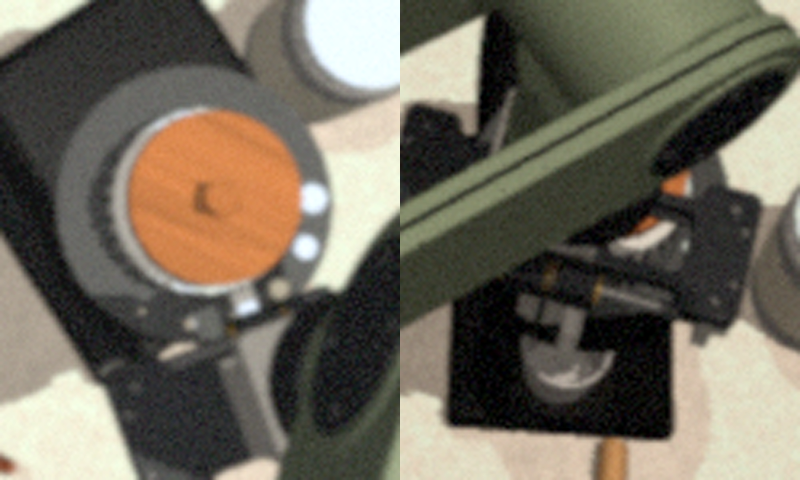

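The stem has moved to the dot 3 position, at (245,297) in the top crop, and the finger meets it where predicted, at about 3 N. So the collar is in click 3, and I'll push on along the arc.

>>> move_arm --steps '[[[1,0.3,-2,0,0,0,0.03],[1,0.3,-2,0,0,0,0.03],[1,0.3,-2,0,0,0,0.03],[1,0.4,-2,0,0,0,0.03]]]'

```text
time: 6.4
tcp_pos: [0.5272, -0.1099, 0.4426]
tcp_rot: [0.971, 0.24, 0.0, 0.0]
ft_force: [-0.2, 2.9, 0.2]
opening: 0.0006
grip_force: 1.0
```

>>> move_arm --steps '[[[1,0.5,-2,0,0,0,0.03],[1,0.5,-2,0,0,0,0.03],[1,0,0,0,0,0,0]]]'

```text
time: 6.78
tcp_pos: [0.528, -0.1141, 0.4427]
tcp_rot: [0.963, 0.269, -0.0, 0.001]
ft_force: [-0.2, -0.0, 0.8]
opening: 0.0008
grip_force: 0.0
```

>>> move_arm --steps '[[[1,0.5,-2,0,0,0,0.03],[1,0,0,0,0,0,0]]]'

```text
time: 7.02
tcp_pos: [0.5285, -0.116, 0.4427]
tcp_rot: [0.959, 0.283, -0.0, 0.0]
ft_force: [-0.6, -0.2, -0.2]
opening: 0.0004
grip_force: 0.0
```

>>> move_arm --steps '[[[1,0.7,-1.8,0,0,0,0.03],[1,0,0,0,0,0,0]]]'

```text
time: 7.28
tcp_pos: [0.5293, -0.1176, 0.4427]
tcp_rot: [0.955, 0.297, 0.0, 0.0]
ft_force: [0.2, -0.5, 0.5]
opening: 0.0006
grip_force: 0.0
```

>>> move_arm --steps '[[[1,0.8,-1.5,0,0,0,0.03],[1,0,0,0,0,0,0]]]'

```text
time: 7.52
tcp_pos: [0.5301, -0.119, 0.4427]
tcp_rot: [0.95, 0.312, 0.0, 0.0]
ft_force: [-0.8, 0.6, 0.2]
opening: 0.0003
grip_force: 0.0
```

The force rose and then dropped to zero at y≈-0.113, so the collar clicked into dot 4. I'll approach the tab again for the last click.

>>> move_arm --steps '[[[1,0.9,-2,0,0,0,0.03],[1,0.9,-2,0,0,0,0.03],[1,0.9,-2,0,0,0,0.03],[1,0.9,-2,0,0,0,0.03],[1,0.9,-2,0,0,0,0.03],[1,0,0,0,0,0,0]]]'

```text
time: 8.28
tcp_pos: [0.5346, -0.1291, 0.4426]
tcp_rot: [0.924, 0.382, -0.0, -0.0]
ft_force: [-0.7, 0.2, 0.3]
opening: 0.0005
grip_force: 0.0
```

>>> move_arm --steps '[[[1,1,-2,0,0,0,0.03],[1,0,0,0,0,0,0]]]'

```text
time: 8.52
tcp_pos: [0.5355, -0.131, 0.4427]
tcp_rot: [0.918, 0.396, 0.0, 0.0]
ft_force: [-0.2, 0.2, 0.5]
opening: 0.0003
grip_force: 0.0
```

>>> move_arm --steps '[[[1,1,-2,0,0,0,0.02],[1,0,0,0,0,0,0]]]'

```text
time: 8.78
tcp_pos: [0.5365, -0.133, 0.4427]
tcp_rot: [0.914, 0.405, 0.0, 0.0]
ft_force: [0.1, -1.1, -0.1]
opening: 0.0007
grip_force: 0.0
```

>>> move_arm --steps '[[[1,1,-2,0,0,0,0.02],[1,0,0,0,0,0,0]]]'

```text
time: 9.02
tcp_pos: [0.5375, -0.1348, 0.4426]
tcp_rot: [0.91, 0.414, -0.0, -0.0]
ft_force: [-2.1, 0.5, 0.3]
opening: 0.0002
grip_force: 0.5
```

Contact is again where predicted for dot 4, (0.537,-0.1355). I'll push slowly over the last crest.

>>> move_arm --steps '[[[1,1.2,-1.6,0,0,0,0.03],[1,1.2,-1.6,0,0,0,0.03],[1,1.2,-1.6,0,0,0,0.03],[1,0,0,0,0,0,0]]]'

```text
time: 9.52
tcp_pos: [0.5412, -0.14, 0.4426]
tcp_rot: [0.891, 0.455, 0.0, 0.0]
ft_force: [-1.8, -0.3, 1.4]
opening: 0.0004
grip_force: 0.6
```

>>> move_arm --steps '[[[1,1.2,-1.6,0,0,0,0.03],[1,0,0,0,0,0,0]]]'

```text
time: 9.78
tcp_pos: [0.5424, -0.1416, 0.4426]
tcp_rot: [0.884, 0.468, -0.0, 0.0]
ft_force: [-2.0, -0.1, 0.2]
opening: 0.0003
grip_force: 0.5
```

>>> move_arm --steps '[[[1,1.2,-1.4,0,0,0,0.03],[1,0,0,0,0,0,0]]]'

```text
time: 10.02
tcp_pos: [0.5436, -0.1429, 0.4426]
tcp_rot: [0.877, 0.481, 0.0, 0.0]
ft_force: [-0.9, 0.5, 0.4]
opening: 0.0005
grip_force: 0.4
```

>>> move_arm --steps '[[[1,1.2,-1.4,0,0,0,0.02],[1,0,0,0,0,0,0]]]'

```text
time: 10.28
tcp_pos: [0.5449, -0.1442, 0.4426]
tcp_rot: [0.872, 0.49, 0.0, 0.0]
ft_force: [-0.8, 0.5, -0.2]
opening: 0.0005
grip_force: 0.3
```

>>> move_arm --steps '[[[1,1.2,-1.4,0,0,0,0.02],[1,0,0,0,0,0,0]]]'

```text
time: 10.52
tcp_pos: [0.5461, -0.1456, 0.4426]
tcp_rot: [0.867, 0.499, 0.0, 0.0]
ft_force: [-0.3, 0.4, 0.1]
opening: 0.0006
grip_force: 0.2
```

>>> move_arm --steps '[[[1,1.2,-1.4,0,0,0,0.02],[1,0,0,0,0,0,0]]]'

```text
time: 10.78
tcp_pos: [0.5473, -0.147, 0.4427]
tcp_rot: [0.862, 0.507, 0.0, 0.0]
ft_force: [0.1, 0.2, -1.2]
opening: 0.0001
grip_force: 0.1
```

>>> move_arm --steps '[[[1,1.2,-1.3,0,0,0,0.02],[1,0,0,0,0,0,0],[1,0,0,0,0,0,0]]]'

```text
time: 11.15
tcp_pos: [0.5484, -0.1483, 0.4428]
tcp_rot: [0.857, 0.516, 0.0, 0.0]
ft_force: [0.1, 0.3, 0.6]
opening: 0.0006
grip_force: 0.0
```

>>> move_arm --steps '[[[1,1.2,-1.3,0,0,0,0.02],[1,0,0,0,0,0,0],[1,0,0,0,0,0,0]]]'

```text
time: 11.52
tcp_pos: [0.5495, -0.1496, 0.4427]
tcp_rot: [0.852, 0.524, 0.0, 0.0]
ft_force: [-0.4, 1.0, -0.6]
opening: 0.0004
grip_force: 0.0
```

```bash
python3 v.py pics/v4.png
```

```text
11.625 [ 0.54950214 -0.14951109  0.44266079]
```

View pics/v4.png

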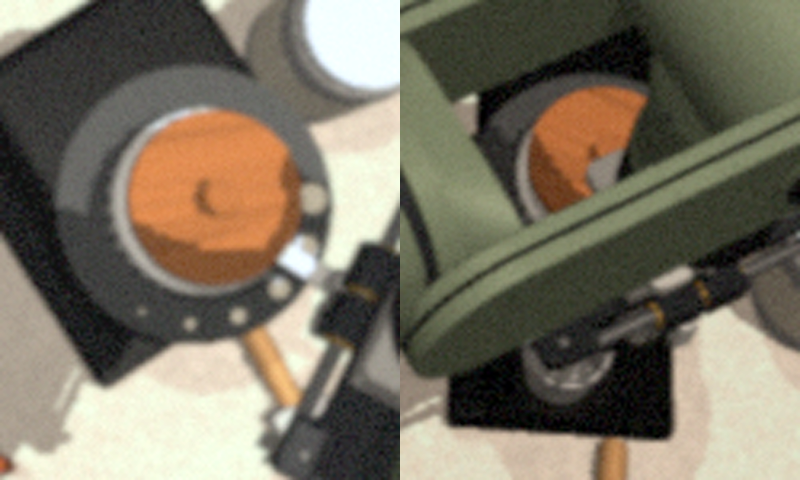

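The stem, at (297,260) in the top crop, is between dots 4 and 5, roughly on the crest. I'll push a few millimetres more; contact at rest on dot 5 isn't expected before (0.565,-0.161).

>>> move_arm --steps '[[[1,1.5,-1.2,0,0,0,0.03],[1,0,0,0,0,0,0],[1,1.5,-1.2,0,0,0,0.03],[1,0,0,0,0,0,0]]]'

```text
time: 12.12
tcp_pos: [0.5526, -0.152, 0.4426]
tcp_rot: [0.835, 0.55, 0.0, 0.0]
ft_force: [0.7, -0.1, 0.3]
opening: 0.0006
grip_force: 0.0
```

>>> move_arm --steps '[[[1,1.5,-1.2,0,0,0,0.03],[1,0,0,0,0,0,0],[1,0,0,0,0,0,0]]]'

```text
time: 12.5
tcp_pos: [0.554, -0.1531, 0.4426]
tcp_rot: [0.827, 0.562, -0.0, -0.0]
ft_force: [0.1, 0.0, 0.5]
opening: 0.0004
grip_force: 0.0
```

```bash
python3 v.py pics/v5.png
```

```text
12.6 [ 0.55396982 -0.15308655  0.44266003]
```

View pics/v5.png

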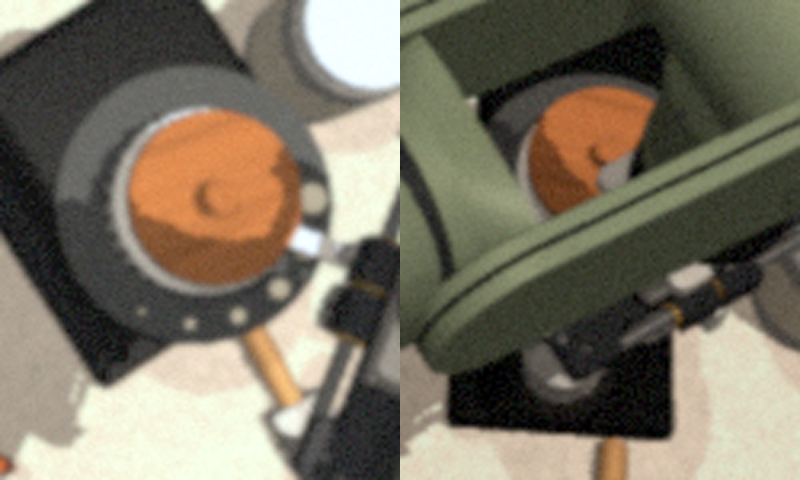

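The stem now covers dot 5, at (306,241) in the top crop, and the finger is free. I'll back off, lift and move clear, then check.

>>> move_arm --steps '[[[1,-6,5,0,0,0,0],[1,-10,8,0,0,0,0],[1,-10,8,0,0,0,0],[1,0,0,30,0,0,0],[1,0,0,40,0,0,0],[1,-30,-35,0,0,0,0],[1,-30,-40,0,0,0,0],[1,-30,-40,0,0,0,0],[1,-30,-40,0,0,0,0],[1,-30,-40,0,0,0,0],[1,-30,-40,0,0,0,0],[1,-30,-40,0,0,0,0],[1,-30,-40,0,0,0,0],[1,-30,-40,0,0,0,0],[1,0,0,0,0,0,0],[1,0,0,0,0,0,0]]]'

```text
time: 14.6
tcp_pos: [0.2581, -0.4864, 0.5126]
tcp_rot: [0.827, 0.562, 0.0, -0.0]
ft_force: [0.4, 0.3, -0.7]
opening: 0.001
grip_force: 0.0
```

```bash
python3 v.py pics/v6.png
python3 - <<'E'
from h import *
c=np.array([.612,-.0826]);y=.596
for i in (4,5,6):
  a=np.radians(96+24*i)+y
  for r,z in((.062,.24),(.09,.265)):
    P=[*(c+r*np.array([np.cos(a),np.sin(a)])),z]
    print(i,r,((pix("top",P)-[345,150])*3.2).round(),((pix("scene",P)-[340,215])*3.2+[400,0]).round())
E
```

```text
14.7 [ 0.25875477 -0.48591639  0.51283754]
4 0.062 [286. 282.] [623. 279.]
4 0.09 [339. 319.] [641. 312.]
5 0.062 [311. 240.] [666. 263.]
5 0.09 [378. 257.] [704. 288.]
6 0.062 [318. 192.] [696. 233.]
6 0.09 [388. 184.] [749. 243.]
```

View pics/v6.png

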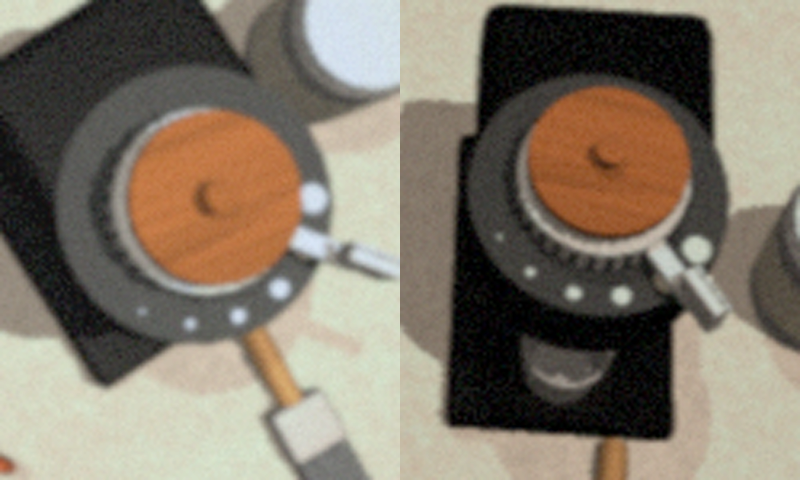

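The tab covers dot 5: in the top crop the stem is at (312,241) against a predicted (311,240), and the paddle at (375,260) against (378,257). The lid is on, and the cup and brush are in place.

```bash
python3 -c "
from rig import arm
print(arm.close_job())"
```

```text
the job is handed in; nothing more can be done
None
```

The collar tab was pushed click by click from its small-dot side and now rests at the second-largest dot; the lid, cup and brush were seen unmoved afterwards, the arm is clear, and the job was handed in at about 15 s.

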